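# Rock a jammed rubber bung out of a flanged pipe stub

## Robot

A 6-joint arm with a two-finger parallel gripper is mounted at the origin on the work surface. World frame = base frame: x ahead of the robot, y to its left, z up, the work surface at z = 0. Lengths are in mm, angles in rad, forces in N, time in s.
With the tool pointing down it reaches from about 275 to 1000 mm from the base axis. Payload 8.4 kg.
Tool frame: the origin (TCP) lies at the very end of the fingers, on their centre line; the grasp point (between the pads) lies 19 mm behind it; z points along the fingers, y is the direction in which the jaws open and shut (so a half turn about z gives the same grasp; the last joint's range is limited). The gripper opens to 85 mm and grips with 20 to 120 N. Pads are 22 mm wide; open, the fingers measure 114 mm over their backs; the gripper's body (76 mm by 85 mm) begins 54 mm behind the grasp point. The pads swing forward as they close: fully open they stand 13 mm farther back than shut.
Start: joints at [1.121, 0.353, 1.633, -0, 1.155, -0.002], TCP at [270.614, 563.379, 231.281] pointing down, gripper open.
Joint ranges: [-2.63, 2.63], [-0.92, 2.1], [0.06, 2.66], [-1.3, 4.44], [0, 2.69], [-3.02, 3.02]. Speed limits (rad/s): [2.22, 2.22, 2.79, 3.14, 3.14, 3.14].

## Interface

Orientations are given as [roll, pitch, yaw] about the fixed x, y, z axes, in that order (R = Rz(yaw) Ry(pitch) Rx(roll)).
In Python, from rig import r gives the robot as it stands.
- The arm moves only by the tool move_arm, never from a script. Its argument "increments" is a list of rows, each an object of numbers: "tx", "ty", "tz": the shift along the tool's x, y, z in cm; "rx", "ry", "rz": the turn, a rotation vector about the tool's x, y, z in degrees; "gripper": the gripper's target within -1 to 1 (fully open at 1, half-way at 0, shut at -1). A call has 1 to 12 rows; each row shifts and turns the commanded pose from where the row before left it, along the tool's axes as they then stand; what a row does not reach is not made up. A row lasts 1/10 s, in which the tool goes at most 50 mm and 8.59 degrees, less where a joint would pass 70% of its speed; a pose out of reach is approached as far as the arm can. A call is refused whole if a number of a shift passes 5 or a number of a turn 8.59, either way. A call with a gripper value outside its range is refused whole. The fingers move at their own pace and stop on an object; "squeeze" is the grip in N (left out, the last holds). Time passes only in rows, so rows that do not move let the fingers close. It gives the time, the measured TCP pose, the force and the opening at its end, in the units of the state.
- r.sense(): the state, without advancing time (a new reading comes with each control period).
- r.grab_frame(name): name is "scene" or "top"; returns (picture, depth): 384x512x3 uint8, red, green, blue; 384x512 float32, mm along the optical axis (not along the pixel's ray), 0 where there is no reading.
- r.camera_model(name): a dict with "fx", "fy", "cx", "cy" (pixels), "R" (3x3) and "t" (3): a world point X has camera coordinates R X + t. Camera axes: x right, y down, z forward; pixel columns grow to the right and rows downward; lengths in mm; the calibration is good to about 2 mm. A picture is of the moment at which its call begins. camera_model takes no time and is no camera call.
- r.sign_off(): hands the job in, once; it reports no verdict.
Trained networks look in the newest picture that a camera, given by its name, has taken for a name from the list of things; names that differ only in an ending like _2 or _b are one class to them, and where a whole thing is asked for, a point or a joint stands for the part that bears it (a point fixed in the world has none). Each returns a list of dicts, best first, with "confidence" (0 to 1); they miss things now and then, are a little off and sometimes report something else, mostly with a low value. They report only what shows in the picture. A call takes as long as a camera call. They do not tell look-alikes from the thing itself.
- r.cut_out(query, camera): "mask" (384x512 bool, what is visible of it) and "bbox" ([left, top, right, bottom] in pixels, round what is visible of it).
- r.place_of(query, camera): "location" ([row, column] in pixels: a listed point, or the origin of a listed thing).
The state is a dict: "clock": time; "qpos": joint angles; "qvel": joint speeds; "joint_efforts": joint torques, N m; "eef_pos": TCP position; "tcp_rot": TCP orientation; "contact_force": force on the tool from outside, world axes, zero at the start; "wrist_torque": the same for the moment, N m; "opening": opening from 0.0 (shut) to 1.0 (fully open).
Only numpy, scipy, OpenCV 4.12 (cv2) and the standard library are available. Lean on these libraries where they do the work, as an engineer would, in place of code of your own. Each camera call takes 0.05 s, during which the arm holds its last target. There are 200 camera calls.

## Task

A tapered rubber bung is jammed in the upright neck of the loose flanged pipe stub on the bench; it grips harder than the stub weighs, so rock it side to side by its grip tab while lifting only lightly until it works free, and keep the stub standing on its flange where it is: not lifted, tipped or dragged away. Then put the bung in the open-fronted bin, let go of it, and leave the bottle, the hexagon bushing and the pipe elbow undisturbed.

Things in the scene. Friction and masses are not known exactly. Their poses are not given: they have to be found in the camera images.
- stub: Flanged steel pipe stub standing loose on the bench: round flange 165 mm across and 18 mm thick with four bolt holes, short hub, upright pipe neck 60 mm outside and 54 mm inside diameter; 110 mm high in all. About 2.4 kg (21 to 25 N), not fastened: a straight pull on the bung lifts it off the bench. Origin: centre of its underside, z up along the pipe.
- stub_mouth (a point): Centre of the neck's mouth, 110 mm above the stub's underside; axes as the stub's. The springy rubber grips only at this edge: pulled straight it holds 32 to 60 N, more than the stub weighs; twisting only turns the stub. Tilted 5 to 8 degrees to and fro about this point under a lift of 0 to 15 N it climbs 2 to 5 mm a swing; loose after 20 to 26 mm of rise, foot clear after 40 mm.
- bung: Black tapered rubber bung stuck in the pipe neck, 114 mm long, 0.2 kg. From its foot up: rubber cone 44 mm across at the foot and 58 mm at 52 mm height; round collar 68 mm across from 52 to 60 mm; upright flat grip tab 64 mm long (bung's x), 15 mm thick (its y), from 60 to 114 mm. Origin: centre of the foot, z up. It starts upright, its foot 36 to 40 mm below the pipe's mouth.
- bung_grip (a point): Centre of the bung's grip tab, 92 mm above the foot; axes as the bung's.
- bin: Loose open-fronted plastic stacking bin, 240 mm (x) by 180 mm (y), walls and floor 4 mm; back (+x) and sides 120 mm high, the sides sloping down over the front third to a front lip (-x) 55 mm high. Origin: centre of its underside, x from low front to high back, z up. A second, like bung stands in it 70 mm behind the bin's centre; it need not be touched.
- bin_floor (a point): Free spot on the bin's inner floor, 45 mm in front of the bin's centre, 4 mm above the bench; axes as the bin's.
- bottle: Bystander: closed clear plastic bottle, 64 mm across, 200 mm high, standing. Origin: centre of its foot.
- bushing: Bystander: dark steel threaded reducing bushing with a hexagon head, 72 mm across, 40 mm high. Origin: centre of its underside.
- elbow: Bystander: bright metal 90 degree pipe elbow lying flat, legs of 83 mm along its x and its -y from the origin, 48 mm high. Origin: on the bench under the crossing of its two legs.
Mind the look-alikes: they are no part of the job. There is more than one size of the stub; the job needs the larger.

How it is judged:
By the outcome, as a careful person would: the job done as asked, in the order asked, and still so for the second after the job is handed in, with the robot touching nothing.
It also fails if it takes over 48 s, if anything falls off the work surface, if the arm or the gripper's body presses on something with over 40 N, if the wrist force passes 120 N, or if a joint passes its speed limit or range.

## Working session

There is one attempt and no reset: what is moved stays moved. The work goes in short steps, Python scripts to look and compute and a tool call to move; the robot and the scene stay as the last step left them, time stands still between calls to the robot, and variables do not carry over. Pictures are saved under pics/ and viewed, about 8 in all and at most 12, crops included, and the job is handed in when it is done.

Besides the shell and the picture viewer there is one more tool, called after ">>>" as name(argument=value, ...), one argument or row to a line, values as JSON. move_arm: Moves the arm, as the interface text tells. Its arguments: {"type":"object","properties":{"increments":{"type":"array","items":{"type":"object","properties":{"tx":{"type":"number"},"ty":{"type":"number"},"tz":{"type":"number"},"rx":{"type":"number"},"ry":{"type":"number"},"rz":{"type":"number"},"gripper":{"type":"number"}}}},"squeeze":{"type":"number"}},"required":["increments"]}

```bash
ls; mkdir -p pics
cat > h.py <<'E'
from rig import r
import numpy as np, cv2
from scipy.spatial.transform import Rotation as Ro
def P(cam,row,col,z=None,d=None):
    m=r.camera_model(cam);R=np.array(m['R']);t=np.array(m['t'])
    v=np.array([(col-m['cx'])/m['fx'],(row-m['cy'])/m['fy'],1.])
    c=-R.T@t; w=R.T@v
    return c+w*((z-c[2])/w[2] if d is None else d)
def cloud(cam,dep):
    m=r.camera_model(cam);R=np.array(m['R']);t=np.array(m['t'])
    v,u=np.mgrid[:384,:512]
    X=np.stack([(u-m['cx'])/m['fx']*dep,(v-m['cy'])/m['fy']*dep,dep],-1)
    return (X-t)@R
E
python3 - <<'E'
from h import *
ims=[]
for c in ("scene","top"):
    im,d=r.grab_frame(c); np.save(f'{c}_d.npy',d); cv2.imwrite(f'pics/{c}0.png',im[:,:,::-1]); 
    m=r.camera_model(c); print(c, m['fx'],-np.array(m['R']).T@m['t'], np.array(m['R'])[2])
    for q in ("stub","stub_mouth","bung","bung_grip","bin","bin_floor","bottle","bushing","elbow"):
        for o in r.place_of(q,c)[:4]:
            z={"stub_mouth":110,"bung_grip":164,"bung":72,"bin_floor":4}.get(q,0)
            print(c,q,np.round(o['location']),round(o['confidence'],2),np.round(P(c,*o['location'],z=z)))
    ims.append(im)
cv2.imwrite('pics/both0.png',cv2.resize(np.vstack(ims),None,fx=.78,fy=.78)[:,:,::-1])
E
```

```text
pics
scene 439.8684238763529 [1235.62246967 -772.63092125  978.8714955 ] [-0.44432845  0.64426572 -0.62249009]
scene stub [221. 187.] 0.93 [426.  -7.   0.]
scene stub [268. 151.] 0.82 [ 481. -221.    0.]
scene stub_mouth [207. 186.] 0.76 [471. -46. 110.]
scene stub_mouth [239. 150.] 0.64 [ 485. -211.  110.]
scene bung [251. 150.] 0.92 [ 489. -219.   72.]
scene bung_grip [228. 147.] 0.82 [ 492. -218.  164.]
scene bin [195. 256.] 0.68 [534. 242.   0.]
scene bin_floor [191. 248.] 0.86 [496. 242.   4.]
scene bin_floor [251. 152.] 0.39 [ 437. -175.    4.]
scene bottle [177. 310.] 0.61 [633. 452.  -0.]
scene bottle [226. 148.] 0.19 [ 341. -100.    0.]
scene bushing [239. 293.] 0.95 [758. 127.   0.]
scene bushing [172. 308.] 0.34 [611. 475.   0.]
scene elbow [307. 243.] 0.62 [ 786. -178.    0.]
top 368.68925214369176 [ 410.96222394  124.45233582 1237.16568288] [ 0.16195834 -0.01621508 -0.98666436]
top stub [244. 294.] 0.68 [443. -16.   0.]
top stub [229. 355.] 0.62 [ 500. -219.    0.]
top stub_mouth [229. 364.] 0.8 [ 491. -217.  110.]
top stub_mouth [244. 298.] 0.77 [442. -13. 110.]
top stub_mouth [216. 219.] 0.53 [521. 227. 110.]
top bung [230. 360.] 0.6 [ 491. -217.   72.]
top bung [190. 148.] 0.58 [602. 462.  72.]
top bung_grip [229. 366.] 0.55 [ 488. -205.  164.]
top bin [218. 217.] 0.8 [525. 246.   0.]
top bin_floor [232. 213.] 0.91 [476. 255.   4.]
top bottle [190. 149.] 0.95 [612. 479.   0.]
top bushing [152. 259.] 0.71 [758. 111.   0.]
top elbow [148. 339.] 0.74 [ 778. -168.    0.]
```

View pics/scene0.png

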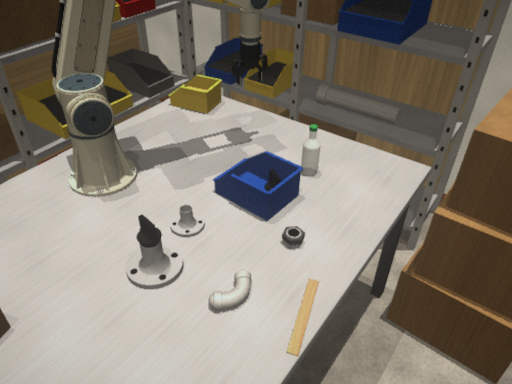

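View pics/top0.png

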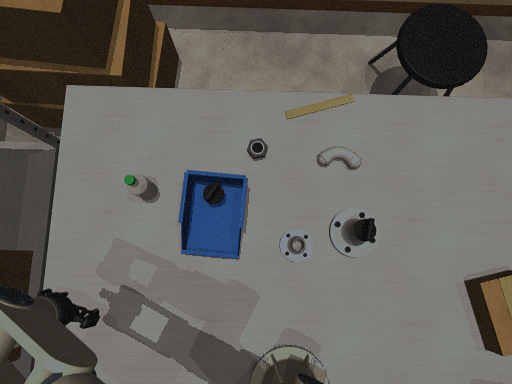

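Scene: the larger stub, holding the bung, is at scene (150,262) / top (354,232). The smaller empty stub at scene (187,222) / top (296,245) is the look-alike. The blue bin at top (214,215) has the second bung inside, so it is the right one; the yellow bin in the background is not. Next I'll measure the tab and bin, with an enlarged crop.

Run:
```python
from h import *
for c in ("scene","top"):
    d=np.load(f'{c}_d.npy'); X=cloud(c,d); ok=d>0
    near=ok&(np.hypot(X[...,0]-490,X[...,1]+217)<110)
    for lo,hi in ((10,25),(60,105),(100,128),(130,142),(145,185)):
        p=X[near&(X[...,2]>lo)&(X[...,2]<hi)]
        if len(p)>3:
            (cx,cy),(w,h),a=cv2.minAreaRect(p[:,:2].astype(np.float32)); print(c,lo,hi,len(p),p.mean(0).round(),'rect',round(cx),round(cy),round(w),round(h),round(a),'zmax',p[:,2].max().round())
    b=ok&(abs(X[...,0]-525)<180)&(abs(X[...,1]-245)<150)&(X[...,2]>40)&(X[...,2]<130)
    p=X[b]; print(c,'bin rect',cv2.minAreaRect(p[:,:2].astype(np.float32)), p[:,2].max())
im1=cv2.imread('pics/scene0.png')[190:300,100:210]; im2=cv2.imread('pics/top0.png')[190:270,310:390]
cv2.imwrite('pics/crop.png',np.hstack([cv2.resize(im1,(400,400),interpolation=2),cv2.resize(im2,(400,400),interpolation=2)]))
```

```text
scene 10 25 1281 [ 503. -228.   20.] rect 492 -218 164 160 55 zmax 25.0
scene 60 105 246 [ 506. -228.   83.] rect 501 -225 60 32 50 zmax 105.0
scene 100 128 133 [ 505. -228.  111.] rect 501 -224 59 29 55 zmax 128.0
scene 130 142 219 [ 492. -222.  135.] rect 491 -218 66 64 52 zmax 142.0
scene 145 185 170 [ 497. -221.  166.] rect 490 -216 16 65 79 zmax 185.0
scene bin rect ((527.2764892578125, 249.4729766845703), (204.18186950683594, 264.1694641113281), 86.08406829833984) 127.21748061211096
top 10 25 1261 [ 485. -202.   18.] rect 488 -213 164 164 46 zmax 25.0
top 60 105 67 [ 483. -189.   82.] rect 485 -194 58 23 13 zmax 103.0
top 100 128 23 [ 483. -190.  112.] rect 477 -201 63 32 51 zmax 128.0
top 130 142 180 [ 489. -204.  133.] rect 487 -211 66 64 58 zmax 142.0
top 145 185 141 [ 489. -208.  172.] rect 488 -212 17 63 80 zmax 185.0
top bin rect ((528.0601196289062, 251.2047882080078), (196.178955078125, 257.67498779296875), 86.17251586914062) 125.88426106928617
```

View pics/crop.png

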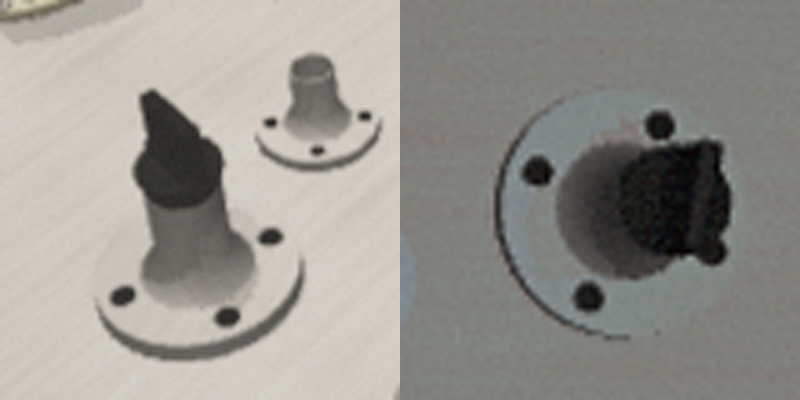

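Both cameras agree on the larger stub with the bung: axis near (489,-214), tab top at z≈185, tab long axis about −10°. The small empty stub is ruled out. I'll compute the approach.

```bash
cat > go.py <<'E'
from h import *
import sys
def go(x,y,z,yawy=None):
    s=r.sense(); R=Ro.from_euler('xyz',s['tcp_rot'])
    p=np.array(s['eef_pos']); print('clock',s['clock'],'pos',p.round(1),'rot',np.round(s['tcp_rot'],3),'F',np.round(s['contact_force'],1),'T',np.round(s['wrist_torque'],2),'open',round(s['opening'],3),'q',np.round(s['qpos'],2))
    print('shift cm tool',(R.inv().apply(np.array([x,y,z])-p)/10).round(2))
    if yawy is not None:
        yv=R.apply([0,1,0]); a=np.degrees(np.arctan2(yv[1],yv[0])); print('tool y at',a.round(1),'turn rz',-(((yawy-a+90)%180)-90))
    zt=R.apply([0,0,1]); print('tool z',zt.round(3))
if __name__=='__main__': go(*[float(a) for a in sys.argv[1:]])
E
python3 go.py 489 -214 230 80
```

```text
clock 1.0 pos [270.6 563.4 231.3] rot [-3.142 -0.     2.694] F [0.2 0.6 0.1] T [ 0.03 -0.05 -0.05] open 0.999 q [ 1.12  0.35  1.63  0.    1.16 -0.  ]
shift cm tool [-53.35 -60.62   0.13]
tool y at 64.3 turn rz -15.655582064199422
tool z [-0. -0. -1.]
```

>>> move_arm(
  increments=[
    {"tx": -2.67, "ty": -3.03, "gripper": 1},
    {"tx": -2.67, "ty": -3.03},
    {"tx": -2.67, "ty": -3.03},
    {"tx": -2.67, "ty": -3.03},
    {"tx": -2.67, "ty": -3.03},
    {"tx": -2.67, "ty": -3.03},
    {"tx": -2.67, "ty": -3.03},
    {"tx": -2.67, "ty": -3.03},
    {"tx": -2.67, "ty": -3.03},
    {"tx": -2.67, "ty": -3.03},
    {"tx": -2.67, "ty": -3.03},
    {"tx": -2.67, "ty": -3.03},
  ],
  squeeze=60,
)

```text
invalid input
```

>>> move_arm(
  increments=[
    {"tx": -2.67, "ty": -3.03},
    {"tx": -2.67, "ty": -3.03},
    {"tx": -2.67, "ty": -3.03},
    {"tx": -2.67, "ty": -3.03},
    {"tx": -2.67, "ty": -3.03},
    {"tx": -2.67, "ty": -3.03},
    {"tx": -2.67, "ty": -3.03},
    {"tx": -2.67, "ty": -3.03},
    {"rz": -8},
    {"rz": -7.6},
    {},
    {},
  ],
)

```text
invalid input
```

```bash
python3 go.py 489 -214 145 80
python3 - <<'E'
from h import *
a,_=r.grab_frame('scene'); b,d=r.grab_frame('top')
f=lambda i:cv2.resize(i[:,:,::-1],(400,400),interpolation=2)
cv2.imwrite('pics/c2.png',np.hstack([f(a[160:290,85:215]),f(b[170:300,300:430])]))
E
```

```text
clock 1.0 pos [270.6 563.4 231.3] rot [-3.142 -0.     2.694] F [0.2 0.6 0.1] T [ 0.03 -0.05 -0.05] open 0.999 q [ 1.12  0.35  1.63  0.    1.16 -0.  ]
shift cm tool [-53.35 -60.62   8.63]
tool y at 64.3 turn rz -15.655582064199422
tool z [-0. -0. -1.]
```

View pics/c2.png

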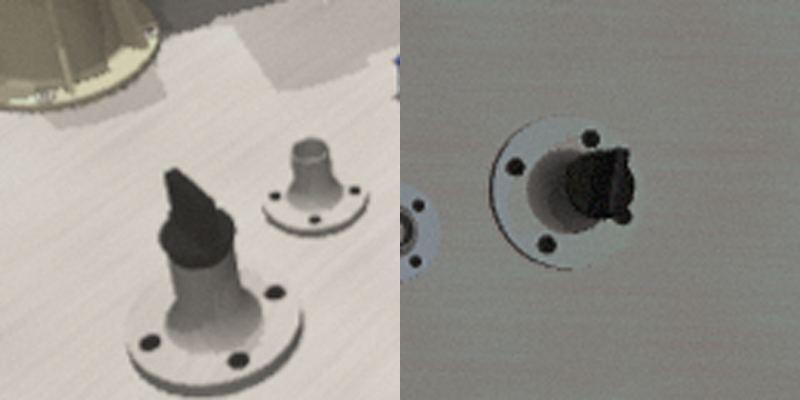

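The moves were refused and nothing moved, so the rows probably need all seven numbers. I'll resend in full form.

>>> move_arm(
  increments=[
    {"tx": -2.67, "ty": -3.03, "tz": 0, "rx": 0, "ry": 0, "rz": 0, "gripper": 1},
    {"tx": -2.67, "ty": -3.03, "tz": 0, "rx": 0, "ry": 0, "rz": 0, "gripper": 1},
    {"tx": -2.67, "ty": -3.03, "tz": 0, "rx": 0, "ry": 0, "rz": 0, "gripper": 1},
    {"tx": -2.67, "ty": -3.03, "tz": 0, "rx": 0, "ry": 0, "rz": 0, "gripper": 1},
    {"tx": -2.67, "ty": -3.03, "tz": 0, "rx": 0, "ry": 0, "rz": 0, "gripper": 1},
    {"tx": -2.67, "ty": -3.03, "tz": 0, "rx": 0, "ry": 0, "rz": 0, "gripper": 1},
    {"tx": -2.67, "ty": -3.03, "tz": 0, "rx": 0, "ry": 0, "rz": 0, "gripper": 1},
    {"tx": -2.67, "ty": -3.03, "tz": 0, "rx": 0, "ry": 0, "rz": 0, "gripper": 1},
    {"tx": -2.67, "ty": -3.03, "tz": 0, "rx": 0, "ry": 0, "rz": 0, "gripper": 1},
    {"tx": -2.67, "ty": -3.03, "tz": 0, "rx": 0, "ry": 0, "rz": 0, "gripper": 1},
  ],
  squeeze=60,
)

```text
clock: 2.1
eef_pos: [380.3, 173.2, 231.6]
tcp_rot: [3.141, 0.001, 2.694]
contact_force: [1.0, 0.2, 0.4]
opening: 1.001
```

>>> move_arm(
  increments=[
    {"tx": -2.67, "ty": -3.03, "tz": 0, "rx": 0, "ry": 0, "rz": 0, "gripper": 1},
    {"tx": -2.67, "ty": -3.03, "tz": 0, "rx": 0, "ry": 0, "rz": 0, "gripper": 1},
    {"tx": -2.67, "ty": -3.03, "tz": 0, "rx": 0, "ry": 0, "rz": 0, "gripper": 1},
    {"tx": -2.67, "ty": -3.03, "tz": 0, "rx": 0, "ry": 0, "rz": 0, "gripper": 1},
    {"tx": -2.67, "ty": -3.03, "tz": 0, "rx": 0, "ry": 0, "rz": 0, "gripper": 1},
    {"tx": -2.67, "ty": -3.03, "tz": 0, "rx": 0, "ry": 0, "rz": 0, "gripper": 1},
    {"tx": -2.67, "ty": -3.03, "tz": 0, "rx": 0, "ry": 0, "rz": 0, "gripper": 1},
    {"tx": -2.67, "ty": -3.03, "tz": 0, "rx": 0, "ry": 0, "rz": 0, "gripper": 1},
    {"tx": -2.67, "ty": -3.03, "tz": 0, "rx": 0, "ry": 0, "rz": 0, "gripper": 1},
    {"tx": -2.67, "ty": -3.03, "tz": 0, "rx": 0, "ry": 0, "rz": 0, "gripper": 1},
    {"tx": 0, "ty": 0, "tz": 0, "rx": 0, "ry": 0, "rz": -8, "gripper": 1},
    {"tx": 0, "ty": 0, "tz": 0, "rx": 0, "ry": 0, "rz": -7.6, "gripper": 1},
  ],
)

```text
clock: 3.3
eef_pos: [489.6, -215.4, 231.1]
tcp_rot: [3.142, -0.0, 2.969]
contact_force: [0.4, 0.9, 0.5]
opening: 0.999
```

```bash
python3 go.py 489 -214 145 80
python3 - <<'E'
from h import *
a,d=r.grab_frame('scene'); b,_=r.grab_frame('top')
f=lambda i:cv2.resize(i[:,:,::-1],(400,400),interpolation=2)
cv2.imwrite('pics/c3.png',np.hstack([f(a[150:280,85:215]),f(b[170:300,300:430])]))
E
```

```text
clock 3.3 pos [ 489.6 -215.4  231.1] rot [ 3.142 -0.     2.969] F [0.4 0.9 0.5] T [-0.02  0.03  0.08] open 0.999 q [-0.42  0.21  1.83 -0.    1.1  -1.82]
shift cm tool [0.09 0.13 8.61]
tool y at 80.1 turn rz 0.13300693848177048
tool z [-0.  0. -1.]
```

View pics/c3.png

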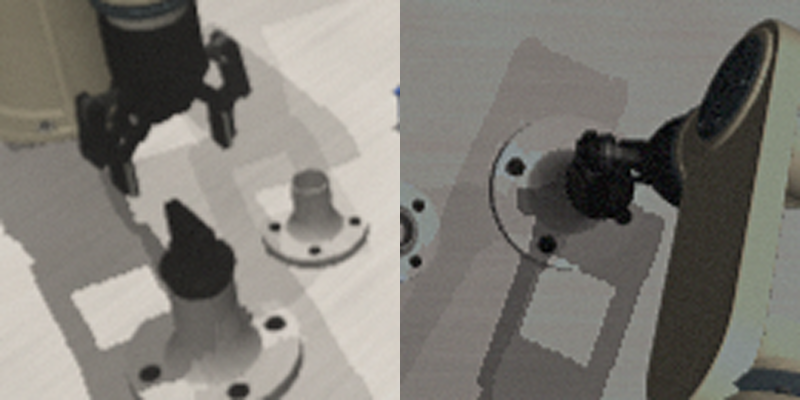

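Picture: the gripper is above the tab with the jaws straddling its thickness. Descending and closing.

>>> move_arm(
  increments=[
    {"tx": 0.1, "ty": 0.1, "tz": 2, "rx": 0, "ry": 0, "rz": 0, "gripper": 1},
    {"tx": 0, "ty": 0, "tz": 2, "rx": 0, "ry": 0, "rz": 0, "gripper": 1},
    {"tx": 0, "ty": 0, "tz": 2, "rx": 0, "ry": 0, "rz": 0, "gripper": 1},
    {"tx": 0, "ty": 0, "tz": 1.6, "rx": 0, "ry": 0, "rz": 0, "gripper": 1},
    {"tx": 0, "ty": 0, "tz": 1, "rx": 0, "ry": 0, "rz": 0, "gripper": 1},
    {"tx": 0, "ty": 0, "tz": 0, "rx": 0, "ry": 0, "rz": 0, "gripper": -0.3},
    {"tx": 0, "ty": 0, "tz": 0, "rx": 0, "ry": 0, "rz": 0, "gripper": -0.5},
    {"tx": 0, "ty": 0, "tz": 0, "rx": 0, "ry": 0, "rz": 0, "gripper": -0.5},
  ],
  squeeze=40,
)

```text
clock: 4.2
eef_pos: [489.4, -213.1, 146.2]
tcp_rot: [-3.141, 0.001, 2.965]
contact_force: [1.0, -0.2, 0.2]
opening: 0.516
```

>>> move_arm(
  increments=[
    {"tx": 0, "ty": 0, "tz": 0, "rx": 0, "ry": 0, "rz": 0, "gripper": -0.7},
    {"tx": 0, "ty": 0, "tz": 0, "rx": 0, "ry": 0, "rz": 0, "gripper": -0.9},
    {"tx": 0, "ty": 0, "tz": 0, "rx": 0, "ry": 0, "rz": 0, "gripper": -1},
    {"tx": 0, "ty": 0, "tz": 0, "rx": 0, "ry": 0, "rz": 0, "gripper": -1},
    {"tx": 0, "ty": 0, "tz": 0, "rx": 0, "ry": 0, "rz": 0, "gripper": -1},
  ],
)

```text
clock: 4.7
eef_pos: [489.2, -212.8, 145.9]
tcp_rot: [3.141, 0.001, 2.965]
contact_force: [-0.5, 2.0, 7.1]
opening: 0.169
```

```bash
python3 go.py 489 -214 145 80
```

```text
clock 4.7 pos [ 489.2 -212.8  145.9] rot [3.141e+00 1.000e-03 2.965e+00] F [-0.5  2.   7.1] T [ 0.47  0.12 -0.24] open 0.169 q [-0.41  0.31  1.91  0.    0.92 -1.81]
shift cm tool [-0.   -0.12  0.09]
tool y at 79.9 turn rz -0.08952751645277601
tool z [ 0.001  0.    -1.   ]
```

Gripped (opening ≈14.4 mm). First swing about the mouth, 36 mm ahead of the TCP, with a slight lift.

>>> move_arm(
  increments=[
    {"tx": 0, "ty": 0.14, "tz": -0.05, "rx": 2.2, "ry": 0, "rz": 0, "gripper": -1},
    {"tx": 0, "ty": 0.14, "tz": -0.05, "rx": 2.2, "ry": 0, "rz": 0, "gripper": -1},
    {"tx": 0, "ty": 0.14, "tz": -0.05, "rx": 2.2, "ry": 0, "rz": 0, "gripper": -1},
    {"tx": 0, "ty": 0, "tz": 0, "rx": 0, "ry": 0, "rz": 0, "gripper": -1},
  ],
  squeeze=100,
)

```text
clock: 5.1
eef_pos: [490.0, -208.5, 147.0]
tcp_rot: [-3.025, 0.001, 2.967]
contact_force: [0.3, -1.7, 3.8]
opening: 0.163
```

>>> move_arm(
  increments=[
    {"tx": 0, "ty": -0.15, "tz": -0.06, "rx": -2.3, "ry": 0, "rz": 0, "gripper": -1},
    {"tx": 0, "ty": -0.15, "tz": -0.06, "rx": -2.3, "ry": 0, "rz": 0, "gripper": -1},
    {"tx": 0, "ty": -0.15, "tz": -0.06, "rx": -2.3, "ry": 0, "rz": 0, "gripper": -1},
    {"tx": 0, "ty": -0.15, "tz": -0.06, "rx": -2.3, "ry": 0, "rz": 0, "gripper": -1},
    {"tx": 0, "ty": -0.15, "tz": -0.06, "rx": -2.3, "ry": 0, "rz": 0, "gripper": -1},
    {"tx": 0, "ty": -0.15, "tz": -0.06, "rx": -2.3, "ry": 0, "rz": 0, "gripper": -1},
    {"tx": 0, "ty": 0, "tz": 0, "rx": 0, "ry": 0, "rz": 0, "gripper": -1},
  ],
)

```text
clock: 5.8
eef_pos: [488.1, -218.0, 149.9]
tcp_rot: [3.013, 0.0, 2.964]
contact_force: [3.4, 3.1, -3.8]
opening: 0.159
```

```bash
python3 go.py 489 -214 145 80
```

```text
clock 5.8 pos [ 488.1 -218.   149.9] rot [3.013 0.    2.964] F [ 3.4  3.1 -3.8] T [ 0.39 -0.61 -0.02] open 0.159 q [-0.5   0.33  1.88  0.15  0.98 -1.98]
shift cm tool [-0.02  0.34  0.54]
tool y at 79.9 turn rz -0.14891864670532584
tool z [ 0.023  0.126 -0.992]
```

>>> move_arm(
  increments=[
    {"tx": 0, "ty": 0.16, "tz": -0.06, "rx": 2.3, "ry": 0, "rz": 0, "gripper": -1},
    {"tx": 0, "ty": 0.16, "tz": -0.06, "rx": 2.3, "ry": 0, "rz": 0, "gripper": -1},
    {"tx": 0, "ty": 0.16, "tz": -0.06, "rx": 2.3, "ry": 0, "rz": 0, "gripper": -1},
    {"tx": 0, "ty": 0.16, "tz": -0.06, "rx": 2.3, "ry": 0, "rz": 0, "gripper": -1},
    {"tx": 0, "ty": 0.16, "tz": -0.06, "rx": 2.3, "ry": 0, "rz": 0, "gripper": -1},
    {"tx": 0, "ty": 0.16, "tz": -0.06, "rx": 2.3, "ry": 0, "rz": 0, "gripper": -1},
    {"tx": 0, "ty": 0, "tz": 0, "rx": 0, "ry": 0, "rz": 0, "gripper": -1},
  ],
)

```text
clock: 6.5
eef_pos: [489.9, -207.6, 153.9]
tcp_rot: [-3.025, 0.0, 2.968]
contact_force: [2.4, -2.2, -6.1]
opening: 0.161
```

```bash
python3 go.py 489 -214 145 80
```

```text
clock 6.5 pos [ 489.9 -207.6  153.9] rot [-3.025  0.     2.968] F [ 2.4 -2.2 -6.1] T [-0.41 -0.42 -0.06] open 0.161 q [-0.33  0.29  1.92 -0.15  0.91 -1.64]
shift cm tool [-0.02 -0.54  0.96]
tool y at 80.0 turn rz 0.04485446174101071
tool z [-0.02  -0.114 -0.993]
```

>>> move_arm(
  increments=[
    {"tx": 0, "ty": -0.18, "tz": -0.06, "rx": -2.3, "ry": 0, "rz": 0, "gripper": -1},
    {"tx": 0, "ty": -0.18, "tz": -0.06, "rx": -2.3, "ry": 0, "rz": 0, "gripper": -1},
    {"tx": 0, "ty": -0.18, "tz": -0.06, "rx": -2.3, "ry": 0, "rz": 0, "gripper": -1},
    {"tx": 0, "ty": -0.18, "tz": -0.06, "rx": -2.3, "ry": 0, "rz": 0, "gripper": -1},
    {"tx": 0, "ty": -0.18, "tz": -0.06, "rx": -2.3, "ry": 0, "rz": 0, "gripper": -1},
    {"tx": 0, "ty": -0.18, "tz": -0.06, "rx": -2.3, "ry": 0, "rz": 0, "gripper": -1},
    {"tx": 0, "ty": 0, "tz": 0, "rx": 0, "ry": 0, "rz": 0, "gripper": -1},
  ],
)

```text
clock: 7.2
eef_pos: [487.8, -219.1, 158.2]
tcp_rot: [3.013, 0.0, 2.964]
contact_force: [2.4, 5.3, 1.8]
opening: 0.161
```

```bash
python3 go.py 489 -214 145 80
```

```text
clock 7.2 pos [ 487.8 -219.1  158.2] rot [3.013 0.    2.964] F [2.4 5.3 1.8] T [ 1.15 -0.54 -0.02] open 0.161 q [-0.5   0.32  1.87  0.15  1.   -1.98]
shift cm tool [-0.03  0.35  1.37]
tool y at 79.8 turn rz -0.16362402757761174
tool z [ 0.023  0.126 -0.992]
```

>>> move_arm(
  increments=[
    {"tx": 0, "ty": 0.19, "tz": -0.08, "rx": 2.3, "ry": 0, "rz": 0, "gripper": -1},
    {"tx": 0, "ty": 0.19, "tz": -0.08, "rx": 2.3, "ry": 0, "rz": 0, "gripper": -1},
    {"tx": 0, "ty": 0.19, "tz": -0.08, "rx": 2.3, "ry": 0, "rz": 0, "gripper": -1},
    {"tx": 0, "ty": 0.19, "tz": -0.08, "rx": 2.3, "ry": 0, "rz": 0, "gripper": -1},
    {"tx": 0, "ty": 0.19, "tz": -0.08, "rx": 2.3, "ry": 0, "rz": 0, "gripper": -1},
    {"tx": 0, "ty": 0.19, "tz": -0.08, "rx": 2.3, "ry": 0, "rz": 0, "gripper": -1},
    {"tx": 0, "ty": 0, "tz": 0, "rx": 0, "ry": 0, "rz": 0, "gripper": -1},
  ],
)

```text
clock: 7.9
eef_pos: [490.1, -206.9, 163.2]
tcp_rot: [-3.025, 0.001, 2.968]
contact_force: [0.6, 0.6, -1.2]
opening: 0.165
```

```bash
python3 go.py 489 -214 145 80
python3 - <<'E'
from h import *
a,d=r.grab_frame('scene'); np.save('s1.npy',d)
cv2.imwrite('pics/c4.png',cv2.resize(a[150:300,75:225][:,:,::-1],(600,600),interpolation=2))
E
```

```text
clock 7.9 pos [ 490.1 -206.9  163.2] rot [-3.025e+00  1.000e-03  2.968e+00] F [ 0.6  0.6 -1.2] T [ 0.15 -0.22 -0.07] open 0.165 q [-0.33  0.28  1.91 -0.14  0.93 -1.64]
shift cm tool [-0.01 -0.5   1.9 ]
tool y at 80.1 turn rz 0.055054379501612516
tool z [-0.019 -0.115 -0.993]
```

View pics/c4.png

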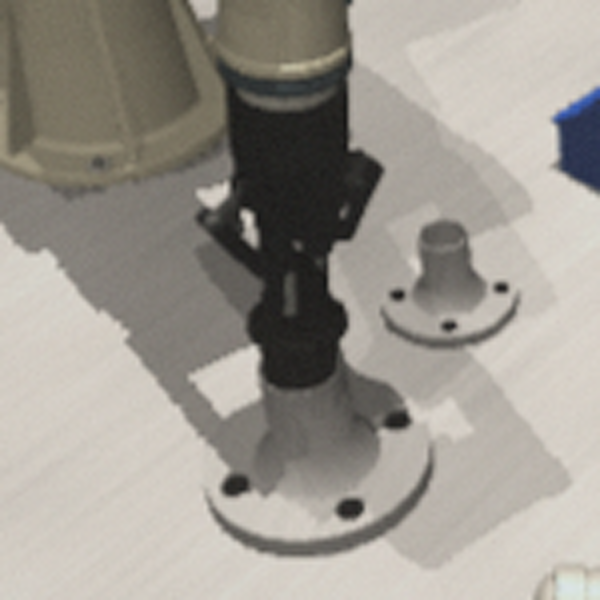

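Picture: the bung cone is clearly out of the neck (~17 mm risen) and the stub is flat at the same place. Continuing.

>>> move_arm(
  increments=[
    {"tx": 0, "ty": -0.21, "tz": -0.06, "rx": -2.3, "ry": 0, "rz": 0, "gripper": -1},
    {"tx": 0, "ty": -0.21, "tz": -0.06, "rx": -2.3, "ry": 0, "rz": 0, "gripper": -1},
    {"tx": 0, "ty": -0.21, "tz": -0.06, "rx": -2.3, "ry": 0, "rz": 0, "gripper": -1},
    {"tx": 0, "ty": -0.21, "tz": -0.06, "rx": -2.3, "ry": 0, "rz": 0, "gripper": -1},
    {"tx": 0, "ty": -0.21, "tz": -0.06, "rx": -2.3, "ry": 0, "rz": 0, "gripper": -1},
    {"tx": 0, "ty": -0.21, "tz": -0.06, "rx": -2.3, "ry": 0, "rz": 0, "gripper": -1},
    {"tx": 0, "ty": 0, "tz": 0, "rx": 0, "ry": 0, "rz": 0, "gripper": -1},
  ],
)

```text
clock: 8.65
eef_pos: [487.6, -220.7, 167.3]
tcp_rot: [3.013, 0.001, 2.964]
contact_force: [1.5, 4.8, 3.6]
opening: 0.162
```

>>> move_arm(
  increments=[
    {"tx": 0, "ty": 0.22, "tz": -0.06, "rx": 2.3, "ry": 0, "rz": 0, "gripper": -1},
    {"tx": 0, "ty": 0.22, "tz": -0.06, "rx": 2.3, "ry": 0, "rz": 0, "gripper": -1},
    {"tx": 0, "ty": 0.22, "tz": -0.06, "rx": 2.3, "ry": 0, "rz": 0, "gripper": -1},
    {"tx": 0, "ty": 0.22, "tz": -0.06, "rx": 2.3, "ry": 0, "rz": 0, "gripper": -1},
    {"tx": 0, "ty": 0.22, "tz": -0.06, "rx": 2.3, "ry": 0, "rz": 0, "gripper": -1},
    {"tx": 0, "ty": 0.22, "tz": -0.06, "rx": 2.3, "ry": 0, "rz": 0, "gripper": -1},
    {"tx": 0, "ty": 0, "tz": 0, "rx": 0, "ry": 0, "rz": 0, "gripper": -1},
  ],
)

```text
clock: 9.35
eef_pos: [489.6, -206.4, 170.6]
tcp_rot: [-3.025, -0.0, 2.968]
contact_force: [0.0, -0.8, -2.2]
opening: 0.166
```

```bash
python3 go.py 489 -214 145 80
```

```text
clock 9.35 pos [ 489.6 -206.4  170.6] rot [-3.025 -0.     2.968] F [ 0.  -0.8 -2.2] T [ 0.13  0.01 -0.03] open 0.166 q [-0.33  0.27  1.91 -0.14  0.95 -1.64]
shift cm tool [-0.07 -0.45  2.63]
tool y at 80.0 turn rz 0.04932867418081344
tool z [-0.02  -0.115 -0.993]
```

>>> move_arm(
  increments=[
    {"tx": 0, "ty": -0.23, "tz": -0.1, "rx": -2.2, "ry": 0, "rz": 0, "gripper": -1},
    {"tx": 0, "ty": -0.23, "tz": -0.1, "rx": -2.2, "ry": 0, "rz": 0, "gripper": -1},
    {"tx": 0, "ty": -0.23, "tz": -0.1, "rx": -2.2, "ry": 0, "rz": 0, "gripper": -1},
    {"tx": 0, "ty": 0, "tz": -0.1, "rx": 0, "ry": 0, "rz": 0, "gripper": -1},
    {"tx": 0, "ty": 0, "tz": 0, "rx": 0, "ry": 0, "rz": 0, "gripper": -1},
  ],
)

```text
clock: 9.85
eef_pos: [488.4, -214.3, 175.3]
tcp_rot: [-3.141, 0.0, 2.965]
contact_force: [-0.4, 0.3, -2.0]
opening: 0.165
```

```bash
python3 go.py 489 -214 145 80
```

```text
clock 9.85 pos [ 488.4 -214.3  175.3] rot [-3.141  0.     2.965] F [-0.4  0.3 -2. ] T [-0.01  0.02 -0.02] open 0.165 q [-0.42  0.28  1.88 -0.    0.98 -1.81]
shift cm tool [-0.06  0.04  3.03]
tool y at 79.9 turn rz -0.1169794163488973
tool z [-0.    -0.001 -1.   ]
```

Free: the force is now only the bung's weight (2 N). Lifting straight out.

>>> move_arm(
  increments=[
    {"tx": 0, "ty": 0, "tz": -0.3, "rx": 0, "ry": 0, "rz": 0, "gripper": -1},
    {"tx": 0, "ty": 0, "tz": -0.5, "rx": 0, "ry": 0, "rz": 0, "gripper": -1},
    {"tx": 0, "ty": 0, "tz": -0.7, "rx": 0, "ry": 0, "rz": 0, "gripper": -1},
    {"tx": 0, "ty": 0, "tz": -1, "rx": 0, "ry": 0, "rz": 0, "gripper": -1},
    {"tx": 0, "ty": 0, "tz": -1.5, "rx": 0, "ry": 0, "rz": 0, "gripper": -1},
    {"tx": 0, "ty": 0, "tz": -2, "rx": 0, "ry": 0, "rz": 0, "gripper": -1},
    {"tx": 0, "ty": 0, "tz": -2, "rx": 0, "ry": 0, "rz": 0, "gripper": -1},
    {"tx": 0, "ty": 0, "tz": -2, "rx": 0, "ry": 0, "rz": 0, "gripper": -1},
    {"tx": 0, "ty": 0, "tz": -0.5, "rx": 0, "ry": 0, "rz": 0, "gripper": -1},
  ],
)

```text
clock: 10.75
eef_pos: [489.8, -214.1, 283.3]
tcp_rot: [-3.14, 0.004, 2.966]
contact_force: [0.3, 0.1, -1.1]
opening: 0.166
```

```bash
python3 - <<'E'
from h import *
a,d=r.grab_frame('scene'); b,e=r.grab_frame('top')
f=lambda i:cv2.resize(i[:,:,::-1],(400,300),interpolation=2)
cv2.imwrite('pics/c5.png',np.hstack([f(a[140:302,75:291]),f(b[140:302,170:386])]))
# bin geometry from initial clouds
for c in('scene','top'):
    X=cloud(c,np.load(c+'_d.npy')); X=X[(abs(X[...,0]-530)<150)&(abs(X[...,1]-248)<120)]
    lip=X[(X[:,0]<440)&(X[:,2]>40)&(X[:,2]<62)]; print(c,'front lip',lip[:,0].min(),np.median(lip[:,0]))
    w=X[(X[:,2]>112)&(X[:,2]<126)]
    print('high rim', cv2.minAreaRect(w[:,:2].astype(np.float32)), np.percentile(w,[1,50,99],axis=0).round().tolist())
    fl=X[(X[:,2]>-3)&(X[:,2]<12)&(abs(X[:,0]-480)<60)&(abs(X[:,1]-250)<70)]; print('floor',len(fl),fl.mean(0))
E
python3 go.py 480 246 280 80
```

```text
scene front lip 391.1075251567768 410.1929452732331
high rim ((569.745849609375, 246.56585693359375), (204.18186950683594, 179.031982421875), 86.08406829833984) [[488.0, 145.0, 113.0], [607.0, 248.0, 121.0], [659.0, 345.0, 125.0]]
floor 138 [476.06788466 302.94957611   6.05677103]
top front lip 394.1857880144055 406.3987444422405
high rim ((569.3408203125, 248.47467041015625), (196.11280822753906, 175.1602325439453), 86.07721710205078) [[489.0, 148.0, 112.0], [607.0, 253.0, 119.0], [659.0, 348.0, 124.0]]
floor 1508 [479.68180504 250.37904859   3.22974993]
clock 10.85 pos [ 489.1 -213.8  281.3] rot [-3.141e+00  2.000e-03  2.966e+00] F [ 0.4  1.4 -2.4] T [ 0.02  0.   -0.  ] open 0.164 q [-0.41  0.16  1.77 -0.    1.2  -1.81]
shift cm tool [ 8.92 45.11  0.08]
tool y at 80.0 turn rz -0.04634664873840677
tool z [ 0.002 -0.001 -1.   ]
```

View pics/c5.png

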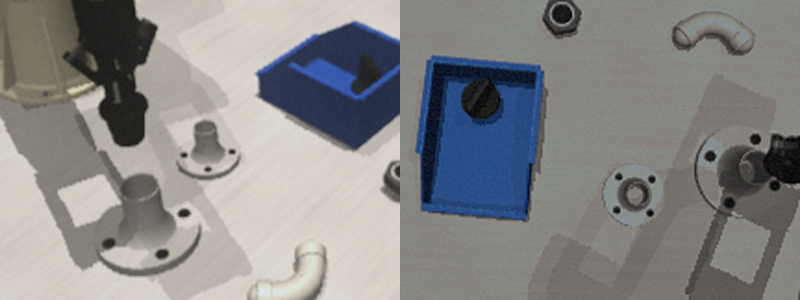

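Picture: the bung hangs free of the neck and the stub stands flat in its original place. Bin floor target ≈ (483, 253).

>>> move_arm(
  increments=[
    {"tx": 0.4, "ty": 2, "tz": 0, "rx": 0, "ry": 0, "rz": 0, "gripper": -1},
    {"tx": 0.8, "ty": 4.3, "tz": 0, "rx": 0, "ry": 0, "rz": 0, "gripper": -1},
    {"tx": 0.8, "ty": 4.3, "tz": 0, "rx": 0, "ry": 0, "rz": 0, "gripper": -1},
    {"tx": 0.8, "ty": 4.3, "tz": 0, "rx": 0, "ry": 0, "rz": 0, "gripper": -1},
    {"tx": 0.8, "ty": 4.3, "tz": 0, "rx": 0, "ry": 0, "rz": 0, "gripper": -1},
    {"tx": 0.8, "ty": 4.3, "tz": 0, "rx": 0, "ry": 0, "rz": 0, "gripper": -1},
    {"tx": 0.8, "ty": 4.3, "tz": 0, "rx": 0, "ry": 0, "rz": 0, "gripper": -1},
    {"tx": 0.8, "ty": 4.3, "tz": 0, "rx": 0, "ry": 0, "rz": 0, "gripper": -1},
    {"tx": 0.8, "ty": 4.3, "tz": 0, "rx": 0, "ry": 0, "rz": 0, "gripper": -1},
    {"tx": 0.8, "ty": 4.3, "tz": 0, "rx": 0, "ry": 0, "rz": 0, "gripper": -1},
    {"tx": 0.8, "ty": 3.9, "tz": 0, "rx": 0, "ry": 0, "rz": 0, "gripper": -1},
    {"tx": 0.3, "ty": 1.3, "tz": 0, "rx": 0, "ry": 0, "rz": 0, "gripper": -1},
  ],
)

```text
clock: 12.05
eef_pos: [482.3, 256.6, 278.9]
tcp_rot: [-3.142, -0.001, 2.969]
contact_force: [-0.7, -0.5, -2.2]
opening: 0.163
```

```bash
python3 go.py 483 253 81 80
python3 - <<'E'
from h import *
a,d=r.grab_frame('scene'); b,e=r.grab_frame('top')
f=lambda i:cv2.resize(i[:,:,::-1],(400,300),interpolation=2)
cv2.imwrite('pics/c6.png',np.hstack([f(a[90:252,160:376]),f(b[120:282,110:326])]))
E
```

```text
clock 12.05 pos [482.3 256.6 278.9] rot [-3.142e+00 -1.000e-03  2.969e+00] F [-0.7 -0.5 -2.2] T [ 0.02 -0.04 -0.04] open 0.163 q [ 0.49  0.19  1.75  0.    1.21 -0.91]
shift cm tool [-0.16 -0.34 19.79]
tool y at 80.1 turn rz 0.08737626758428974
tool z [-0.001  0.    -1.   ]
```

View pics/c6.png

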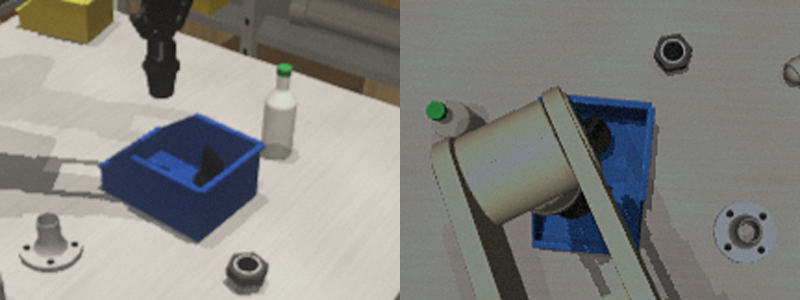

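Picture: the bung hangs over the front half of the bin, with the other bung behind it. Lowering.

>>> move_arm(
  increments=[
    {"tx": -0.1, "ty": -0.3, "tz": 2, "rx": 0, "ry": 0, "rz": 0, "gripper": -1},
    {"tx": 0, "ty": 0, "tz": 3, "rx": 0, "ry": 0, "rz": 0, "gripper": -1},
    {"tx": 0, "ty": 0, "tz": 3, "rx": 0, "ry": 0, "rz": 0, "gripper": -1},
    {"tx": 0, "ty": 0, "tz": 3, "rx": 0, "ry": 0, "rz": 0, "gripper": -1},
    {"tx": 0, "ty": 0, "tz": 3, "rx": 0, "ry": 0, "rz": 0, "gripper": -1},
    {"tx": 0, "ty": 0, "tz": 2.5, "rx": 0, "ry": 0, "rz": 0, "gripper": -1},
    {"tx": 0, "ty": 0, "tz": 1.5, "rx": 0, "ry": 0, "rz": 0, "gripper": -1},
    {"tx": 0, "ty": 0, "tz": 0.8, "rx": 0, "ry": 0, "rz": 0, "gripper": -1},
    {"tx": 0, "ty": 0, "tz": 0.5, "rx": 0, "ry": 0, "rz": 0, "gripper": -1},
    {"tx": 0, "ty": 0, "tz": 0.3, "rx": 0, "ry": 0, "rz": 0, "gripper": -1},
    {"tx": 0, "ty": 0, "tz": 0, "rx": 0, "ry": 0, "rz": 0, "gripper": -1},
  ],
)

```text
clock: 13.25
eef_pos: [483.9, 250.2, 84.5]
tcp_rot: [3.141, 0.0, 2.966]
contact_force: [1.0, 0.1, -1.5]
opening: 0.165
```

>>> move_arm(
  increments=[
    {"tx": 0, "ty": 0, "tz": 0.15, "rx": 0, "ry": 0, "rz": 0, "gripper": -1},
    {"tx": 0, "ty": 0, "tz": 0.15, "rx": 0, "ry": 0, "rz": 0, "gripper": -1},
    {"tx": 0, "ty": 0, "tz": 0.1, "rx": 0, "ry": 0, "rz": 0, "gripper": -1},
    {"tx": 0, "ty": 0, "tz": 0, "rx": 0, "ry": 0, "rz": 0, "gripper": -1},
  ],
)

```text
clock: 13.65
eef_pos: [483.6, 250.4, 80.2]
tcp_rot: [3.142, 0.0, 2.966]
contact_force: [0.4, -0.0, -1.9]
opening: 0.158
```

>>> move_arm(
  increments=[
    {"tx": 0, "ty": 0, "tz": 0.1, "rx": 0, "ry": 0, "rz": 0, "gripper": -1},
    {"tx": 0, "ty": 0, "tz": 0.1, "rx": 0, "ry": 0, "rz": 0, "gripper": -1},
    {"tx": 0, "ty": 0, "tz": 0, "rx": 0, "ry": 0, "rz": 0, "gripper": -1},
  ],
)

```text
clock: 13.95
eef_pos: [483.5, 250.3, 78.1]
tcp_rot: [-3.141, -0.0, 2.966]
contact_force: [0.5, -0.5, -1.7]
opening: 0.162
```

>>> move_arm(
  increments=[
    {"tx": 0, "ty": 0, "tz": 0.1, "rx": 0, "ry": 0, "rz": 0, "gripper": -1},
    {"tx": 0, "ty": 0, "tz": 0.1, "rx": 0, "ry": 0, "rz": 0, "gripper": -1},
    {"tx": 0, "ty": 0, "tz": 0, "rx": 0, "ry": 0, "rz": 0, "gripper": -1},
  ],
)

```text
clock: 14.25
eef_pos: [483.9, 250.5, 78.0]
tcp_rot: [3.141, 0.0, 2.966]
contact_force: [-6.2, -2.7, 20.0]
opening: 0.167
```

Floor contact. Easing off 1.5 mm and releasing.

>>> move_arm(
  increments=[
    {"tx": 0, "ty": 0, "tz": -0.15, "rx": 0, "ry": 0, "rz": 0, "gripper": -1},
    {"tx": 0, "ty": 0, "tz": 0, "rx": 0, "ry": 0, "rz": 0, "gripper": -0.5},
    {"tx": 0, "ty": 0, "tz": 0, "rx": 0, "ry": 0, "rz": 0, "gripper": -0.2},
    {"tx": 0, "ty": 0, "tz": 0, "rx": 0, "ry": 0, "rz": 0, "gripper": 0.2},
    {"tx": 0, "ty": 0, "tz": 0, "rx": 0, "ry": 0, "rz": 0, "gripper": 0.2},
    {"tx": 0, "ty": 0, "tz": 0, "rx": 0, "ry": 0, "rz": 0, "gripper": 0.2},
  ],
  squeeze=40,
)

```text
clock: 14.85
eef_pos: [483.5, 250.4, 77.6]
tcp_rot: [-3.142, -0.0, 2.966]
contact_force: [-0.1, -0.2, -0.6]
opening: 0.597
```

>>> move_arm(
  increments=[
    {"tx": 0, "ty": 0, "tz": -1, "rx": 0, "ry": 0, "rz": 0, "gripper": 0.2},
    {"tx": 0, "ty": 0, "tz": -1.5, "rx": 0, "ry": 0, "rz": 0, "gripper": 0.2},
    {"tx": 0, "ty": 0, "tz": -2, "rx": 0, "ry": 0, "rz": 0, "gripper": 0.2},
    {"tx": 0, "ty": 0, "tz": -3, "rx": 0, "ry": 0, "rz": 0, "gripper": 0.2},
    {"tx": 0, "ty": 0, "tz": -3, "rx": 0, "ry": 0, "rz": 0, "gripper": 0.2},
    {"tx": 0, "ty": 0, "tz": -3, "rx": 0, "ry": 0, "rz": 0, "gripper": 0.2},
    {"tx": 0, "ty": 0, "tz": -3, "rx": 0, "ry": 0, "rz": 0, "gripper": 0.2},
    {"tx": 0, "ty": 0, "tz": -2, "rx": 0, "ry": 0, "rz": 0, "gripper": 0.2},
    {"tx": 0, "ty": -3, "tz": 0, "rx": 0, "ry": 0, "rz": 0, "gripper": 0.2},
    {"tx": 0, "ty": -4, "tz": 0, "rx": 0, "ry": 0, "rz": 0, "gripper": 0.2},
    {"tx": 0, "ty": -4, "tz": 0, "rx": 0, "ry": 0, "rz": 0, "gripper": 0.2},
    {"tx": 0, "ty": -3, "tz": 0, "rx": 0, "ry": 0, "rz": 0, "gripper": 0.2},
  ],
)

```text
clock: 16.05
eef_pos: [458.3, 110.8, 263.4]
tcp_rot: [-3.141, 0.0, 2.966]
contact_force: [0.5, 0.1, -0.3]
opening: 0.598
```

>>> move_arm(
  increments=[
    {"tx": 1, "ty": -3, "tz": 0, "rx": 0, "ry": 0, "rz": 0, "gripper": 0.2},
    {"tx": 1, "ty": -3, "tz": 0, "rx": 0, "ry": 0, "rz": 0, "gripper": 0.2},
    {"tx": 0, "ty": 0, "tz": 0, "rx": 0, "ry": 0, "rz": 0, "gripper": 0.2},
  ],
)

```text
clock: 16.35
eef_pos: [427.1, 54.6, 263.3]
tcp_rot: [-3.141, -0.0, 2.964]
contact_force: [-0.9, 0.1, 0.1]
opening: 0.597
```

```bash
python3 - <<'E'
from h import *
a,d=r.grab_frame('scene'); b,e=r.grab_frame('top')
f=lambda i:cv2.resize(i[:,:,::-1],(400,300),interpolation=2)
cv2.imwrite('pics/c7.png',np.hstack([f(a[110:335,80:380]),f(b[120:282,170:386])]))
for c,D in(('scene',d),('top',e)):
    X=cloud(c,D); p=X[(np.hypot(X[...,0]-490,X[...,1]+215)<100)&(X[...,2]>10)&(X[...,2]<25)]
    print('flange',[round(v) for v in cv2.minAreaRect(p[:,:2].astype(np.float32))[0]],p[:,2].mean())
    p=X[(abs(X[...,0]-530)<150)&(abs(X[...,1]-248)<120)&(X[...,2]>112)&(X[...,2]<126)]
    print('rim',cv2.minAreaRect(p[:,:2].astype(np.float32)))
for q in("bottle","bushing","elbow"):
    for c in('scene','top'): print(q,c,[np.round(o['location']) for o in r.place_of(q,c)[:1]])
E
python3 go.py 483 100 250
```

```text
flange [490, -217] 19.695284064229753
rim ((553.6233520507812, 247.36749267578125), (200.3284149169922, 209.5711212158203), 86.39955139160156)
flange [491, -221] 17.81254655539043
rim ((554.2617797851562, 249.81834411621094), (196.79554748535156, 204.1264190673828), 86.18277740478516)
bottle scene [array([176., 310.])]
bottle top [array([192., 146.])]
bushing scene [array([237., 293.])]
bushing top [array([219., 220.])]
elbow scene [array([307., 243.])]
elbow top [array([152., 339.])]
clock 16.75 pos [429.2  57.5 262.7] rot [ 3.142 -0.     2.967] F [0.3 0.4 0.1] T [-0.02  0.01  0.02] open 0.599 q [ 0.13  0.01  1.98  0.    1.15 -1.27]
shift cm tool [-4.56  5.11  1.27]
tool z [-0.  0. -1.]
```

View pics/c7.png

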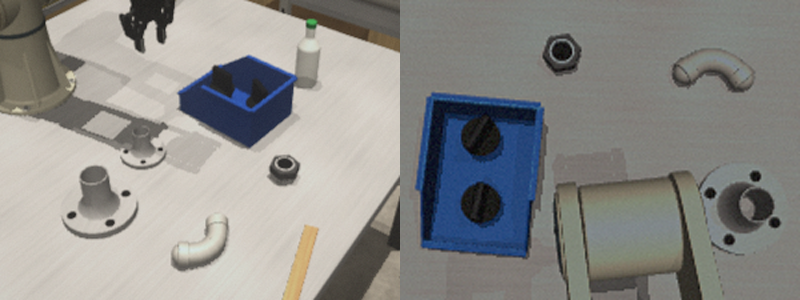

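Picture: both bungs stand upright in the bin, the stub stands flat and empty, and the bystanders are where they were. Handing in.

```bash
python3 -c "
from rig import r
print(r.sign_off())"
```

```text
the job is handed in; nothing more can be done
None
```

The bung is out of the larger stub and standing upright in the front half of the blue bin, released. The job was handed in at about 17 s of the 48 s. I rocked it about the neck's mouth by roughly ±7° over seven swings. In the force readings between swings, the lift never passed about 6 N.

**Last checks:**
- **Bung:** after release the arm was clear of everything and the wrist force read about 0. Both bungs show upright in the bin.
- **Stub:** it stands flat. The two cameras put its flange within 3 mm (scene) and 8 mm (top) of where it started. The arm partly hid it from the top camera, so the larger figure is the less certain one.
- **Bin:** its angle is unchanged. The high-rim rectangle's centre came out 15 mm nearer the robot, but the standing bung's tab also falls within that height band. The bin looks in the same place in the pictures.
- **Bystanders:** the bottle, bushing and elbow were found within 4 pixels of where they began. The exception is one top-camera report for the bushing, which pointed at the bin. The picture shows the bushing unmoved.

**What went wrong:** the first two move calls were refused because their rows were incomplete, and nothing moved. Setting the bung down briefly pressed on the bin floor with about 20 N before I eased off and let go.

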